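# Pull a hole saw out of its quick-change holder

### The job

On the green stand, a black hole saw lies on two rails with its shank snapped into the spring-loaded holder. Slide the bolt with the red pin all the way to its open end so that it no longer bars the saw's mouth, then force the saw straight out of the holder and slide it along the rails until its toothed rim stands over the yellow band. Leave it lying on the rails, with the bolt still open, and do not push the other things on the bench about.

Things in the scene. Friction and masses are not known exactly. Their poses are not given: they have to be found in the camera images.
- stand: Green steel stand fixed to the bench; base plate 375 x 110 mm, 12 mm thick, x -200 to +175 mm. Origin on the bench under the saw's axis; x = the way the saw comes out of the holder, z up. The saw's axis runs along x at y = 0, z = 70 mm. The bolt's fixed guide stands at x 5 to 31, y -120 to -95 mm, top at z = 90 mm.
- holder_mouth (a point): Mouth of the holder's bore, on the saw's axis at x = -120 mm, z = 70 mm of the stand. Holder: green block 80 mm wide, x -190 to -120 mm, top at z = 98 mm. Two spring plungers in it snap into a groove of the shank; about 12 to 20 N pull it out; clear after 40 mm. At the start 55 mm of bare shank, free on both sides, lie between this face and the saw's back.
- rail_end (a point): Point midway between the far ends of the two rails, on top (stand x = 176 mm, z = 44 mm). Steel rails of 12 mm diameter along x at y = +-22 mm, from x = -76 to +176 mm, tops at z = 44 mm; the far end is open (the saw falls off beyond).
- saw: Black hole saw with steel shank, 165 mm long, 0.4 to 0.75 kg, lying level. Origin on its axis at mid-cup, x along the axis towards the teeth (it may roll about x). Cup: 66 mm diameter, x -35 to +35 mm, flat back, its toothed mouth plugged by a steel disc (solid). Shank: 18 mm diameter, x -130 to -35 mm (12 mm groove near its end). Starts at x = -30 mm of the stand, 40 mm of shank in the holder.
- saw_rim (a point): Centre of the saw's toothed rim, on the axis, 35 mm ahead of the saw's origin.
- saw_back (a point): Centre of the flat back of the saw's cup, 35 mm behind the saw's origin; the back is a flat ring from 9 (shank) to 33 mm radius that can be pushed on.
- bolt (a joint): Steel bolt, bar 12 x 20 mm across the saw's mouth, 7 mm ahead of the teeth (stand x 12 to 24 mm, centre z = 70 mm). Value in m: 0 = shut, 0.09 = fully open against its stop; opens towards the stand's -y, friction about 3 N, stays where left. Bar tip at stand y = +25 mm at value 0, -65 mm at 0.09.
- bolt_pin (a point): Top of the upright red pin by which the bolt is moved: 16 mm diameter, on a lug beside the bar; in the stand's frame at x = 46 mm, y = 5 mm minus the bolt's value, top at z = 113 mm; free-standing red part from z = 77 mm up.
- mark: Yellow band across the stand's base plate and rails, 30 mm wide along x (its origin at the middle of that width, under the saw's axis; axes as the stand's). 85 to 125 mm ahead of the stand's origin.
- spare_saw: Bystander: black open hole saw standing teeth up, 90 mm diameter, 76 mm high; origin under its centre.
- adapter: Bystander: green flanged adapter, flange 104 mm diameter, 90 mm high; origin under its centre.
- shaft_a: Bystander: dark steel shaft 180 mm long lying along its x, 26 mm high; origin at its middle, on the bench.
- shaft_b: Bystander: second such shaft.
- spanner: Bystander: steel spanner 180 mm long lying along its x.
- grease_can: Bystander: blue can with yellow label, 66 mm diameter, 110 mm high; origin under its centre.
- gasket_ring: Bystander: flat red ring 100 mm diameter, 16 mm high; origin under its centre.

How it is judged:
On the way, in this order (a step that is already met when the one before it is completed fails the run):
1. the bolt is slid open to its stop (value of joint bolt above 0.08 m), for 0.2 s.
2. the shank is pulled clear of the holder, the bolt still open (x of saw in the frame of stand above 0.012 m and value of joint bolt above 0.08 m), for 0.1 s.
At the end, for the whole second after the job is handed in: The saw lies at rest on both rails, its axis along the stand (within 0.12 rad, 8 mm sideways and in height), shank end towards the holder, its toothed rim within 17 mm (along the rails) of the middle of the yellow band; the bolt is open by more than 80 mm (x of saw_rim in the frame of mark between -0.017 and 0.017 m and y of saw in the frame of stand between -0.008 and 0.008 m and z of saw in the frame of stand between 0.062 and 0.078 m and angle between the x axis of saw and the x axis of stand, either way round below 0.12 rad and x of saw_rim in the frame of stand above 0.06 m and x of saw_back in the frame of stand below 0.08 m and value of joint bolt above 0.08 m and linear speed of saw below 0.02 m/s); the robot touches nothing.
It fails at once if a bystander is moved by more than 30 mm (distance of any of spare_saw, adapter, shaft_a, shaft_b, spanner, grease_can, gasket_ring from where it was at the start of the episode above 0.03 m).
It fails at once if the saw falls off the rails (z of saw in the frame of stand below 0.05 m).
It also fails if it takes over 48 s, if anything falls off the work surface, if the arm or the gripper's body presses on something with over 40 N, if the wrist force passes 120 N, or if a joint passes its speed limit or range.

### The arm

A 7-joint arm with a two-finger parallel gripper is mounted at the origin on the work surface. World frame = base frame: x ahead of the robot, y to its left, z up, the work surface at z = 0. Lengths are in m, angles in rad, forces in N, time in s.
With the tool pointing down it reaches from about 0.4 to 0.875 m from the base axis. Payload 6.5 kg.
Tool frame: the origin (TCP) lies between the finger pads; the fingertips stand 22 mm ahead of it and the grasp point (between the pads) lies 3 mm ahead of it (manip.tip_extent is the distance from the TCP to the fingertips, in m); z points along the fingers, y is the line along which they close (so a half turn about z gives the same grasp; the last joint's range is limited). The gripper opens to 85 mm and grips with 20 to 120 N. Pads are 22 mm wide; open, the fingers measure 114 mm over their backs; the gripper's body (76 mm by 85 mm) begins 54 mm behind the grasp point. The pads swing forward as they close: fully open they stand 13 mm farther back than shut.
Start: joints at [-1.261, 0.536, -0.004, 1.538, 0.003, 1.067, -0.071], TCP at [0.239, 0.605, 0.253] pointing down, gripper open.
Joint ranges: [-2.7, 2.7], [-0.37, 2.16], [-1.27, 1.26], [0.24, 2.4], [-1.31, 4.45], [0.19, 1.91], [-2.76, 2.76]. Speed limits (rad/s): [2.39, 2.39, 3.14, 3.14, 3.14, 3.14, 3.14].

### API

Orientations are given as a rotation vector (axis times angle).
In Python, from plant import manip gives the robot as it stands. The module is installed in compiled form; this text tells all that it offers.
- The arm moves only by the shell command python3 -m jog 'ROWS' [FORCE]. ROWS is JSON, a list of rows, each a list of 7 numbers: the opening, from -1 (shut) to 1 (fully open), then the shift along the tool's x, y, z as a fraction of full scale, then the turn, a rotation vector about the tool's x, y, z as a fraction of full scale. A call has 1 to 10 rows; each row shifts and turns the commanded pose from where the row before left it, along the tool's axes as they then stand; what a row does not reach is not made up. Full scale, the value 1, is 0.04 m for a shift and 10 degrees for a turn. A row lasts 1/8 s, in which the tool goes at most 62.5 mm and 10.7 degrees, less where a joint would pass 70% of its speed; a pose out of reach is approached as far as the arm can. A call with a number of a shift or a turn outside -1 to 1 is refused whole. A call with a gripper value outside its range is refused whole. The fingers move at their own pace and stop on an object; FORCE is the grip in N (left out, the last holds). Time passes only in rows, so rows that do not move let the fingers close. It gives the time, the measured TCP pose, the force, the opening and the grip force at its end, in the units of the state.
- manip.read_state(): the state, without advancing time (a new reading comes with each control period).
- manip.capture(name): name is "side" or "top"; returns a dict with "color" (400x640x3 uint8, red, green, blue), "vertical_fov" (degrees; the focal length in pixels is half the picture's height over the tangent of half this angle, whatever the lens; pixels are square), "cx", "cy" (the principal point, pixels), "k1" (the pictures are not rectified: a ray, as slopes to the right and down, at radius r is drawn at 1 + k1 r^2 times it, then the intrinsics apply), "rvec" (rotation vector, rad) and "tvec" (3), from world to camera coordinates, as OpenCV has them. Camera axes: x right, y down, z forward; pixel columns grow to the right and rows downward; lengths in m; the calibration is good to about 2 mm. A picture is of the moment at which its call begins. There is no depth.
- manip.job_done(): hands the job in; it is judged then, once.
The state is a dict: "clock": time; "qpos": joint angles; "qvel": joint speeds; "tau": joint torques, N m; "eef_pos": TCP position; "orientation": TCP orientation; "force": force on the tool from outside, world axes, zero at the start; "torque": the same for the moment, N m; "grip_width": opening from 0.0 (shut) to 1.0 (fully open); "grasp_force": force on a finger pad.
Only numpy, scipy, OpenCV 4.12 (cv2) and the standard library are available. Lean on these libraries where they do the work, as an engineer would, in place of code of your own. Each camera call takes 0.05 s, during which the arm holds its last target. There are 200 camera calls.

## Working session

There is one attempt and no reset: what is moved stays moved. The work goes in short steps, Python scripts to look and compute and a shell command to move; the robot and the scene stay as the last step left them, time stands still between calls to the robot, and variables do not carry over. Pictures are saved under pics/ and viewed, at most 10 in all, crops included, and the job is handed in when it is done.

```bash
mkdir -p pics
cat > h.py <<'E'
import numpy as np, cv2, pickle
from plant import manip
def cap(n,f):
    d=manip.capture(n); cv2.imwrite(f'pics/{f}.png',cv2.cvtColor(d['color'],cv2.COLOR_RGB2BGR)); pickle.dump(d,open(f'pics/{f}.pkl','wb')); return d
def cam(d):
    R=cv2.Rodrigues(np.array(d['rvec'],float))[0]; t=np.array(d['tvec'],float).ravel(); f=200/np.tan(np.radians(d['vertical_fov'])/2); return R,t,f
def proj(d,P):
    R,t,f=cam(d); c=np.atleast_2d(P)@R.T+t; s=c[:,:2]/c[:,2:]; r2=(s**2).sum(1,keepdims=True)
    return s*(1+d['k1']*r2)*f+[d['cx'],d['cy']]
def back(d,uv,z):
    R,t,f=cam(d); m=(np.array(uv,float)-[d['cx'],d['cy']])/f; s=m.copy()
    for _ in range(30): s=m/(1+d['k1']*(s@s))
    r=R.T@np.array([*s,1]); o=-R.T@t; return o+r*(z-o[2])/r[2]
E
python3 - <<'E'
from h import *
for n in('top','side'):
    d=cap(n,n+'0'); R,t,f=cam(d); print(n,-R.T@t,f,d['k1'],d['cx'],d['cy'])
print(manip.read_state(), manip.tip_extent)
E
```

```text
top [0.41780302 0.00395007 1.38091763] 461.4306864506807 -0.06887435404609162 312.69011390311977 208.2598487941274
side [ 0.09586899 -0.65449365  0.68798665] 377.77558968983124 -0.07912788828622853 315.9140179091717 194.07978855691815
{'clock': 0.1, 'qpos': array([-1.26117683,  0.53711094, -0.004435  ,  1.53875827,  0.00261392,
        1.06726519, -0.07121856]), 'qvel': array([ 7.35771003e-04, -2.65214421e-03, -1.06492365e-03, -3.19747634e-03,
        2.44630134e-05,  6.21538474e-04,  1.75767459e-04]), 'tau': array([ 2.53895312e-03, -5.84565139e+01,  1.05168030e+00, -2.59776574e+01,
        1.25424939e-02,  4.60228344e-03, -1.74860770e-05]), 'eef_pos': array([0.23839788, 0.60414668, 0.25249365]), 'orientation': array([-5.86750169e-01, -3.08614875e+00,  2.39956714e-03]), 'force': array([0.03096994, 1.1482758 , 1.07156066]), 'torque': array([0.01849088, 0.03254379, 0.01148513]), 'grasp_force': 0.0, 'grip_width': 0.9994007720129071} 0.022
```

View pics/top0.png

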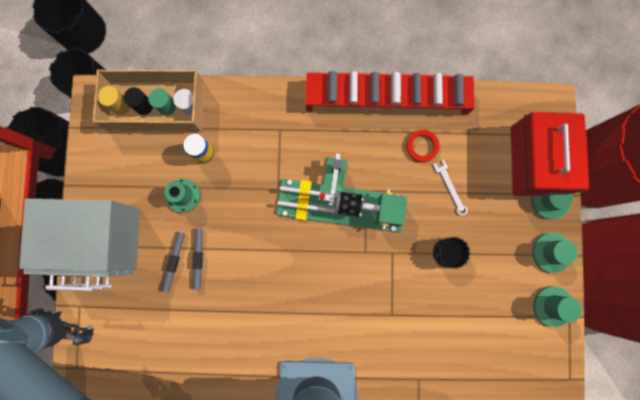

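View pics/side0.png

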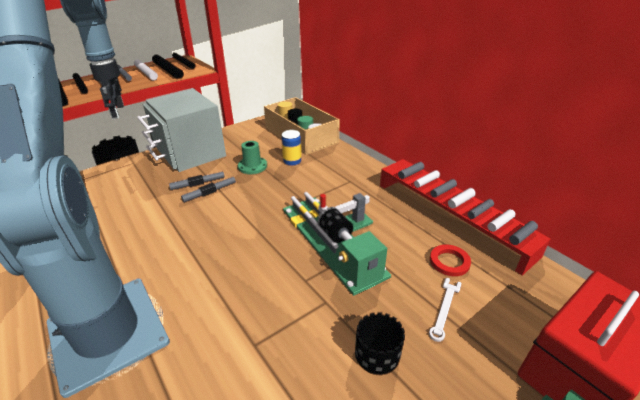

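The top view shows the stand at about (278–406, 160–230): saw at (350,204), holder at (392,209), red pin at (322,196), yellow band at (303,200). Stand +x points image-left (world +y). I'll enlarge both.

Run:
```python
import cv2
a=cv2.imread('pics/top0.png')[145:240,265:420]; cv2.imwrite('pics/c1.png',cv2.resize(a,None,fx=5,fy=5,interpolation=cv2.INTER_CUBIC))
a=cv2.imread('pics/side0.png')[180:300,275:400]; cv2.imwrite('pics/c2.png',cv2.resize(a,None,fx=5,fy=5,interpolation=cv2.INTER_CUBIC)[:600])
```

```text
(no output)
```

View pics/c1.png

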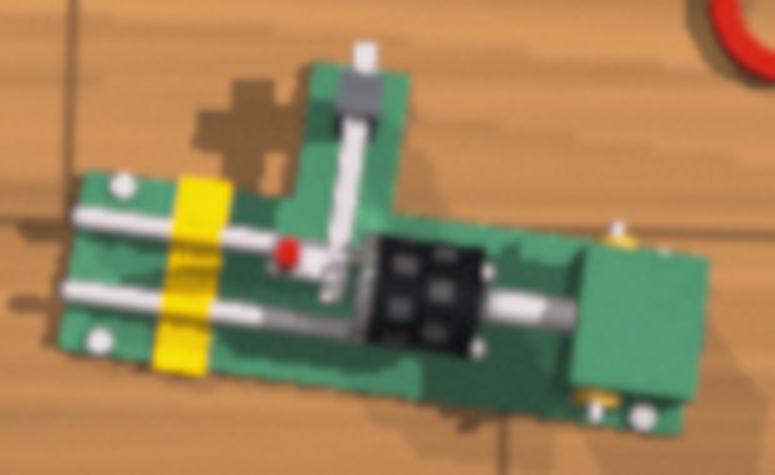

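View pics/c2.png

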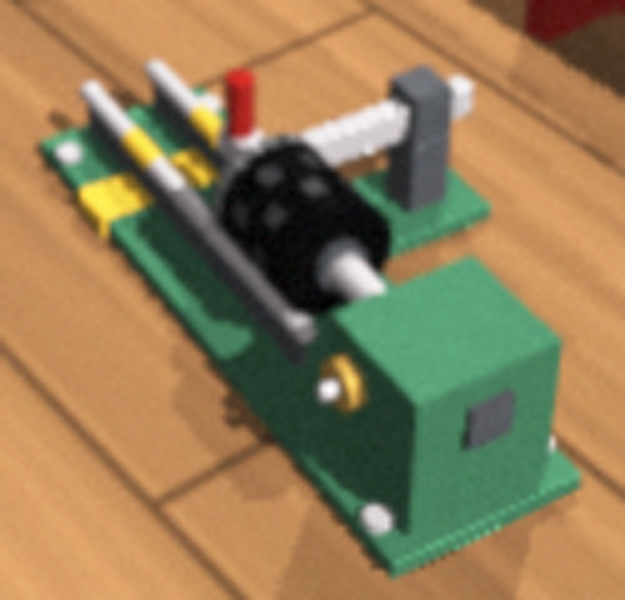

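Top crop: pin top at crop (288,249), holder top corners (587,247), (710,258), (692,402), (572,385), and band spanning x 155–232. Side crop: pin (240,75), holder corners (415,405), (560,340), (475,258), (335,315). I'll fit the stand pose to these.

```bash
cat > fit.py <<'E'
from h import *
from scipy.optimize import least_squares
T=pickle.load(open('pics/top0.pkl','rb'));S=pickle.load(open('pics/side0.pkl','rb'))
t=[(85,172,175,-55,12),(60,350,175,55,12),(683,436,-200,55,12),(587,247,-120,-40,98),(710,258,-190,-40,98),(692,402,-190,40,98),(572,385,-120,40,98),(75,215,176,-22,38),(65,289,176,22,38),(288,249,46,5,113)]
s=[(415,405,-190,40,98),(560,340,-190,-40,98),(475,258,-120,-40,98),(335,315,-120,40,98),(393,567,-200,55,12),(580,476,-200,-55,12),(90,88,176,22,38),(155,66,176,-22,38),(240,75,46,5,113),(42,148,175,55,12)]
t=np.array(t,float);s=np.array(s,float)
def W(p,P):
    c,q=np.cos(p[2]),np.sin(p[2]); P=np.atleast_2d(P)
    return np.c_[p[0]+c*P[:,0]-q*P[:,1],p[1]+q*P[:,0]+c*P[:,1],P[:,2]]
def res(p):
    a=proj(T,W(p,t[:,2:]/1000))-((t[:,:2]+.5)/5-.5+[265,145])
    b=proj(S,W(p,s[:,2:]/1000))-((s[:,:2]+.5)/5-.5+[275,180]); return np.r_[a,b].ravel()
if __name__=='__main__':
    r=least_squares(res,[.43,0,1.6],loss='soft_l1'); p=r.x
    print(p,np.degrees(p[2])); print(res(p).reshape(-1,2).round(2).tolist())
    np.save('p.npy',p)
    for n,q in dict(pin=(.046,.005,.113),saw=(-.03,0,.07),shank=(-.0925,0,.07),mouth=(-.12,0,.07)).items(): print(n,W(p,q).round(4))
    for x in(290,292.5,303,): pass
    # band middle on plate: crop edges
    for uv in((205,179),(181,374)):
        w=back(T,(np.array(uv)+.5)/5-.5+[265,145],.0125); c,q=np.cos(p[2]),np.sin(p[2]); d=w[:2]-p[:2]; print('band',c*d[0]+q*d[1],-q*d[0]+c*d[1])
E
python3 fit.py
```

```text
[ 0.57118436 -0.05027262  1.4453028 ] 82.80975060433559
[[0.09, -1.21], [-0.51, -0.75], [-0.3, 0.16], [0.42, -1.2], [0.52, 0.17], [0.56, -0.44], [-0.3, -0.64], [-0.63, -0.38], [-0.92, -0.48], [-0.6, 5.06], [0.49, 0.98], [0.88, 0.99], [-0.36, -0.1], [-0.79, 0.09], [0.02, 0.63], [1.02, 0.46], [-0.57, -0.1], [-0.46, -0.03], [-4.3, 2.12], [-0.3, -1.52]]
pin [[ 0.572 -0.004  0.113]]
saw [[ 0.5674 -0.08    0.07  ]]
shank [[ 0.5596 -0.142   0.07  ]]
mouth [[ 0.5562 -0.1693  0.07  ]]
band 0.10264645879481302 -0.05733848100514443
band 0.09957930607040856 0.06080691703285239
```

```bash
sed -i 's/,(288,249,46,5,113)//;s/(240,75,46,5,113),//' fit.py; python3 fit.py
python3 - <<'E'
from fit import *
p=np.load('p.npy'); c,q=np.cos(p[2]),np.sin(p[2])
for D,uv,o,z in((T,(288,249),(265,145),.113),(T,(330,298),(265,145),.076),(S,(240,73),(275,180),.113)):
    w=back(D,(np.array(uv)+.5)/5-.5+o,z); d=w[:2]-p[:2]; print(w,c*d[0]+q*d[1],-q*d[0]+c*d[1])
E
```

```text
[ 0.57056769 -0.05015545  1.44718482] 82.9175822735276
[[-0.0, -0.91], [-0.53, -0.43], [-0.29, 0.25], [0.36, -1.06], [0.47, 0.26], [0.56, -0.34], [-0.3, -0.49], [-0.71, -0.06], [-0.97, -0.16], [0.4, 1.03], [0.75, 1.0], [-0.53, -0.07], [-0.93, 0.16], [-0.06, 0.69], [0.9, 0.46], [-0.86, -0.0], [-0.76, 0.05], [-0.59, -1.41]]
pin [[ 0.5713 -0.0039  0.113 ]]
saw [[ 0.5669 -0.0799  0.07  ]]
shank [[ 0.5592 -0.1419  0.07  ]]
mouth [[ 0.5558 -0.1692  0.07  ]]
band 0.10249812243789266 -0.058157970820161775
band 0.09965332674032222 0.05999299041516043
[ 0.58613899 -0.00542159  0.113     ] 0.046312427300744335 -0.009936937561159858
[ 0.56339279 -0.0300853   0.076     ] 0.01903236743877599 0.009594738217560541
[ 0.58783562 -0.00177228  0.113     ] 0.05014308463741907 -0.011170672167609919
```

Stand pose is fitted (residuals about 1 px). The bolt starts about 15 mm open. First I'll turn the tool so its y lies along stand y, and shut the fingers.

```bash
cat > go.py <<'E'
import sys
from fit import *
from scipy.spatial.transform import Rotation as Ro
p=np.load('p.npy'); st=manip.read_state(); R=Ro.from_rotvec(st['orientation'])
x,y,z=map(float,sys.argv[1:4])  # stand frame TCP target, mm
s=np.array([p[2]-np.pi/2]); tx=np.array([-np.cos(p[2]),-np.sin(p[2]),0])
ty=np.array([np.sin(p[2]),-np.cos(p[2]),0]) # -stand y
Rd=Ro.from_matrix(np.c_[np.cross(ty,[0,0,-1]),ty,[0,0,-1]])
print('shift units',(R.inv().apply(W(p,(x/1e3,y/1e3,z/1e3))[0]-st['eef_pos'])/.04).round(3),'turn units',(np.degrees((R.inv()*Rd).as_rotvec())/10).round(3))
d=st['eef_pos']-[*p[:2],0]; c,q=np.cos(p[2]),np.sin(p[2])
print('stand mm',np.round([1e3*(c*d[0]+q*d[1]),1e3*(-q*d[0]+c*d[1]),1e3*d[2]],1),'t',st['clock'],'F',st['force'].round(1),'grip',st['grip_width'],'tool x in stand',np.round(c*R.as_matrix()[0,0]+q*R.as_matrix()[1,0],3))
E
python3 go.py 46 24 200
```

```text
shift units [-12.86  -11.203   1.331] turn units [-7.000e-03  6.000e-03  7.555e+00]
stand mm [608.4 410.3 252.5] t 0.1 F [0.  1.1 1.1] grip 0.9994007720129071 tool x in stand 0.249
```

```bash
python3 -m jog '[[-1,0,0,0,0,0,1],[-1,0,0,0,0,0,1],[-1,0,0,0,0,0,1],[-1,0,0,0,0,0,1],[-1,0,0,0,0,0,1],[-1,0,0,0,0,0,1],[-1,0,0,0,0,0,1],[-1,0,0,0,0,0,0.55],[-1,0,0,0,0,0,0]]' 40; python3 go.py 46 24 200
```

```text
clock: 1.23
eef_pos: [0.2383, 0.6044, 0.2528]
orientation: [2.352, 2.082, -0.001]
force: [-0.1, 0.6, 0.2]
grip_width: -0.001
grasp_force: 0.0
shift units [-14.084   9.633   1.334] turn units [0.    0.006 0.012]
stand mm [608.6 410.5 252.8] t 1.225 F [-0.1  0.6  0.2] grip -0.0012791204739779518 tool x in stand 1.0
```

```bash
python3 -m jog '[[-1,-1,0.69,0,0,0,0],[-1,-1,0.69,0,0,0,0],[-1,-1,0.69,0,0,0,0],[-1,-1,0.69,0,0,0,0],[-1,-1,0.69,0,0,0,0],[-1,-1,0.69,0,0,0,0],[-1,-1,0.69,0,0,0,0],[-1,-1,0.69,0,0,0,0],[-1,-1,0.69,0,0,0,0],[-1,-1,0.69,0,0,0,0]]'; python3 -m jog '[[-1,-1,0.69,0,0,0,0],[-1,-1,0.69,0,0,0,0],[-1,-1,0.69,0,0,0,0],[-1,-0.8,0.4,0,0,0,0],[-1,0,0,0,0,0,0],[-1,0,0,0,0,0,0]]'; python3 go.py 46 24 112
```

```text
clock: 2.48
eef_pos: [0.4641, 0.1724, 0.2534]
orientation: [2.351, 2.084, 0.001]
force: [0.2, 0.2, -0.0]
grip_width: 0.002
grasp_force: 0.0
clock: 3.22
eef_pos: [0.5426, 0.0118, 0.253]
orientation: [-2.351, -2.083, 0.0]
force: [0.3, -0.0, 1.0]
grip_width: 0.001
grasp_force: 0.0
shift units [-0.303  0.286  3.526] turn units [-0.005 -0.003  0.015]
stand mm [ 58.   35.4 253. ] t 3.225 F [ 0.3 -0.   1. ] grip 0.000764270229286564 tool x in stand 1.0
```

```bash
python3 -m jog '[[-1,-0.3,0.2,0.5,0,0,0],[-1,0,0,1,0,0,0],[-1,0,0,1,0,0,0],[-1,0,0,0.6,0,0,0],[-1,0,0,0.43,0,0,0],[-1,0,0,0,0,0,0]]'; python3 go.py 46 -66 112
python3 - <<'E'
from h import *
a=cap('top','t1')['color'][145:240,265:420]; b=cap('side','s1')['color'][170:290,260:400]
r=lambda a:cv2.resize(a,(400,600*0+int(400*a.shape[0]/a.shape[1])),interpolation=cv2.INTER_CUBIC)
a,b=r(a),r(b); h=max(len(a),len(b)); P=lambda i:cv2.copyMakeBorder(i,0,h-len(i),0,0,0)
cv2.imwrite('pics/m1.png',cv2.cvtColor(np.hstack([P(a),P(b)]),cv2.COLOR_RGB2BGR))
E
```

```text
clock: 3.98
eef_pos: [0.5487, -0.001, 0.1113]
orientation: [-2.351, -2.082, 0.002]
force: [0.5, -0.7, 0.5]
grip_width: -0.004
grasp_force: 0.0
shift units [-0.008  2.343 -0.021] turn units [-0.011 -0.     0.015]
stand mm [ 46.1  27.7 111.3] t 3.975 F [ 0.5 -0.7  0.5] grip -0.0035679273148576597 tool x in stand 1.0
```

View pics/m1.png

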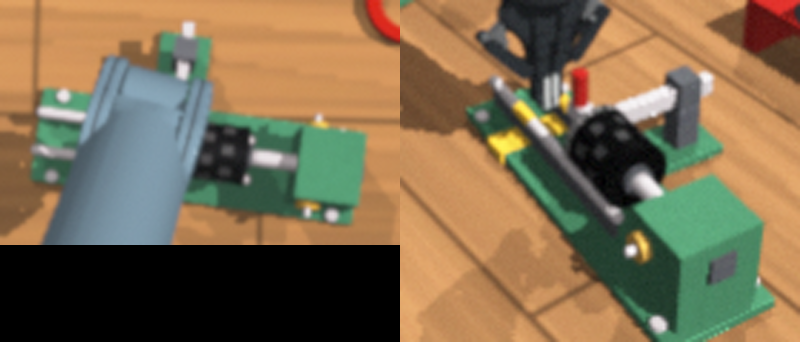

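The side view shows the shut fingertips (550,95) just beside the red pin (580,85), in line to push it toward the guide.

```bash
python3 -m jog '[[-1,0,0.3,0,0,0,0],[-1,0,0.3,0,0,0,0],[-1,0,0.3,0,0,0,0],[-1,0,0.3,0,0,0,0],[-1,0,0.3,0,0,0,0],[-1,0,0.3,0,0,0,0],[-1,0,0.3,0,0,0,0],[-1,0,0,0,0,0,0]]'; python3 go.py 46 -66 112
```

```text
clock: 5.08
eef_pos: [0.6344, -0.0128, 0.1122]
orientation: [2.352, 2.079, 0.002]
force: [0.3, -0.0, -0.5]
grip_width: 0.005
grasp_force: 0.0
shift units [0.025 0.181 0.005] turn units [0.014 0.003 0.005]
stand mm [ 45.  -58.8 112.2] t 5.075 F [ 0.3 -0.  -0.5] grip 0.005082904106359915 tool x in stand 1.0
```

```bash
python3 -m jog '[[-1,0,0.08,0,0,0,0],[-1,0,0.08,0,0,0,0],[-1,0,0,0,0,0,0]]';python3 -m jog '[[-1,0,0.08,0,0,0,0],[-1,0,0.08,0,0,0,0],[-1,0,0,0,0,0,0]]'; python3 go.py 46 -66 112
python3 - <<'E'
from h import *
b=cap('side','s2')['color'][170:290,260:400]
cv2.imwrite('pics/m2.png',cv2.cvtColor(cv2.resize(b,None,fx=5,fy=5,interpolation=cv2.INTER_CUBIC),cv2.COLOR_RGB2BGR))
E
```

```text
clock: 5.45
eef_pos: [0.6391, -0.0133, 0.112]
orientation: [2.354, 2.081, -0.001]
force: [-1.2, -0.2, 0.0]
grip_width: 0.002
grasp_force: 0.7
clock: 5.82
eef_pos: [0.6403, -0.0134, 0.1115]
orientation: [-2.347, -2.075, 0.012]
force: [-18.9, 0.3, 14.7]
grip_width: -0.001
grasp_force: 9.7
shift units [ 0.024  0.034 -0.012] turn units [-0.069 -0.003  0.004]
stand mm [ 45.  -64.6 111.5] t 5.825 F [-18.9   0.3  14.7] grip -0.0013810009754844218 tool x in stand 1.0
```

View pics/m2.png

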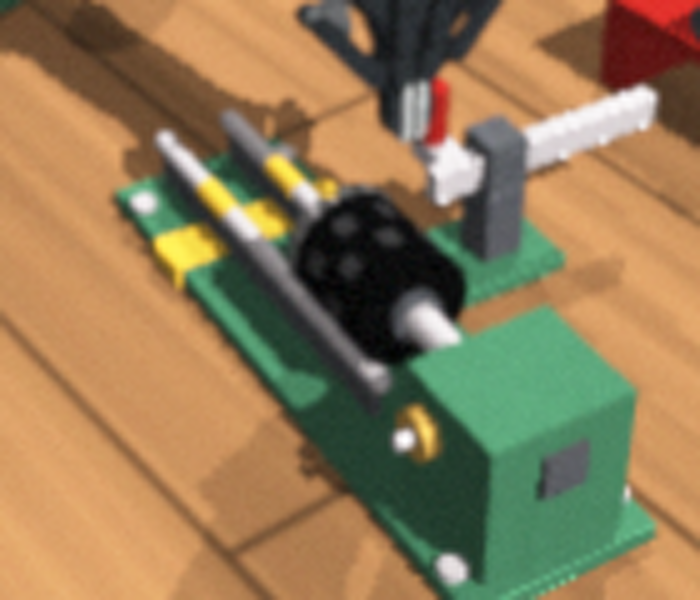

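The force rise (19 N) and the picture (bar tip at (455,175), clear of the saw's mouth) show the bolt open at its stop. Now back off, lift, and move over the bare shank.

```bash
python3 -m jog '[[-1,0,-0.4,0,0,0,0],[-1,0,0,-1,0,0,0],[-0.38,0,0,-1,0,0,0],[-0.38,-1,-0.4,0,0,0,0],[-0.38,-1,-0.4,0,0,0,0],[-0.38,-1,-0.4,0,0,0,0],[-0.38,-0.4,0,0,0,0,0],[-0.38,0,0,0,0,0,0],[-0.38,0,0,0,0,0,0]]'; python3 go.py -92 0 74
```

```text
clock: 7.0
eef_pos: [0.5665, -0.1391, 0.192]
orientation: [-2.351, -2.084, -0.002]
force: [0.3, 1.8, -0.4]
grip_width: 0.311
grasp_force: 0.0
shift units [-0.084 -0.175  2.95 ] turn units [ 0.003 -0.006  0.019]
stand mm [-88.7  -6.9 192. ] t 7.0 F [ 0.3  1.8 -0.4] grip 0.3105788730204436 tool x in stand 1.0
```

```bash
python3 -m jog '[[-0.38,-0.08,-0.17,0.7,0,0,0],[-0.38,0,0,0.8,0,0,0],[-0.38,0,0,0.7,0,0,0],[-0.38,0,0,0,0,0,0],[-0.38,0,0,0,0,0,0]]'; python3 go.py -92 0 74
python3 - <<'E'
from h import *
b=cap('side','s3')['color'][200:290,290:400]
cv2.imwrite('pics/m3.png',cv2.cvtColor(cv2.resize(b,None,fx=6,fy=6,interpolation=cv2.INTER_CUBIC),cv2.COLOR_RGB2BGR))
E
```

```text
clock: 7.62
eef_pos: [0.5593, -0.1427, 0.105]
orientation: [2.351, 2.082, 0.002]
force: [0.4, -0.3, 0.1]
grip_width: 0.314
grasp_force: 0.0
shift units [ 0.031 -0.006  0.774] turn units [ 0.008 -0.001  0.012]
stand mm [-93.2  -0.2 105. ] t 7.625 F [ 0.4 -0.3  0.1] grip 0.3135472168143144 tool x in stand 1.0
```

View pics/m3.png

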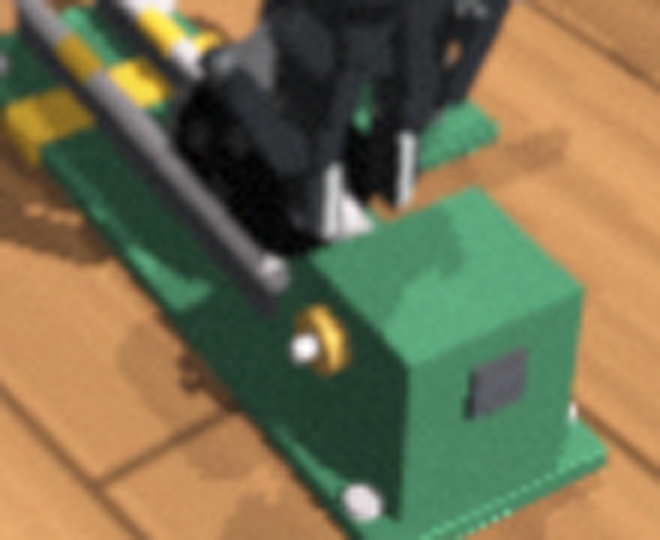

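The fingers at (330,200) and (403,170) straddle the shank (350,215), between the holder and the cup. Descend, then push gently.

```bash
python3 -m jog '[[-0.38,0.03,0,0.25,0,0,0],[-0.38,0,0,0.25,0,0,0],[-0.38,0,0,0.25,0,0,0],[-0.38,0,0,0,0,0,0]]'; python3 go.py -76 0 74; python3 -m jog '[[-0.38,0.2,0,0,0,0,0],[-0.38,0.15,0,0,0,0,0],[-0.38,0.08,0,0,0,0,0],[-0.38,0,0,0,0,0,0]]'; python3 go.py -76 0 74
```

```text
clock: 8.18
eef_pos: [0.5576, -0.142, 0.073]
orientation: [-2.352, -2.08, 0.002]
force: [-0.9, 0.3, -0.3]
grip_width: 0.31
grasp_force: 0.0
shift units [ 0.419  0.039 -0.025] turn units [-0.011 -0.     0.005]
stand mm [-92.7   1.6  73. ] t 8.175 F [-0.9  0.3 -0.3] grip 0.31043572867866737 tool x in stand 1.0
clock: 8.68
eef_pos: [0.5606, -0.1261, 0.0745]
orientation: [2.353, 2.079, -0.001]
force: [-0.7, -5.0, -0.3]
grip_width: 0.309
grasp_force: 0.0
shift units [0.014 0.013 0.013] turn units [0.006 0.009 0.001]
stand mm [-76.6   0.5  74.5] t 8.675 F [-0.7 -5.  -0.3] grip 0.30856047093334654 tool x in stand 1.0
```

Contact is at TCP x = −76.5, matching the back at −65 (pad half-width 11). The final TCP x should be about 20. Push through the snap.

```bash
python3 -m jog '[[-0.38,0.1,0,0,0,0,0],[-0.38,0.1,0,0,0,0,0],[-0.38,0.1,0,0,0,0,0],[-0.38,0.1,0,0,0,0,0]]'; python3 go.py 20 0 74; python3 -m jog '[[-0.38,0.1,0,0,0,0,0],[-0.38,0.1,0,0,0,0,0],[-0.38,0.1,0,0,0,0,0],[-0.38,0.1,0,0,0,0,0],[-0.38,0.1,0,0,0,0,0],[-0.38,0.1,0,0,0,0,0],[-0.38,0.1,0,0,0,0,0],[-0.38,0.1,0,0,0,0,0]]'; python3 go.py 20 0 74
```

```text
clock: 9.18
eef_pos: [0.5616, -0.1126, 0.0744]
orientation: [2.355, 2.075, -0.004]
force: [-0.3, -7.6, 0.2]
grip_width: 0.309
grasp_force: 0.0
shift units [2.078 0.025 0.003] turn units [ 0.001  0.021 -0.015]
stand mm [-63.1   1.2  74.4] t 9.175 F [-0.3 -7.6  0.2] grip 0.3093160577212217 tool x in stand 1.0
clock: 10.18
eef_pos: [0.5667, -0.0792, 0.0746]
orientation: [2.353, 2.078, -0.001]
force: [0.3, -5.6, 2.1]
grip_width: 0.307
grasp_force: 0.0
shift units [1.232 0.007 0.013] turn units [ 0.009  0.011 -0.004]
stand mm [-29.3   0.3  74.6] t 10.175 F [ 0.3 -5.6  2.1] grip 0.30711353029163724 tool x in stand 1.0
```

```bash
python3 -m jog '[[-0.38,0.12,0,0,0,0,0],[-0.38,0.12,0,0,0,0,0],[-0.38,0.12,0,0,0,0,0],[-0.38,0.12,0,0,0,0,0],[-0.38,0.12,0,0,0,0,0],[-0.38,0.12,0,0,0,0,0],[-0.38,0.12,0,0,0,0,0],[-0.38,0.12,0,0,0,0,0]]';python3 -m jog '[[-0.38,0.08,0,0,0,0,0],[-0.38,0.06,0,0,0,0,0],[-0.38,0.04,0,0,0,0,0],[-0.38,0,0,0,0,0,0]]'; python3 go.py 20 0 74
```

```text
clock: 11.18
eef_pos: [0.5712, -0.0412, 0.0746]
orientation: [2.353, 2.078, -0.001]
force: [-0.9, -6.9, 1.8]
grip_width: 0.311
grasp_force: 0.0
clock: 11.68
eef_pos: [0.5721, -0.0338, 0.0746]
orientation: [2.353, 2.078, -0.001]
force: [0.1, -4.4, 2.3]
grip_width: 0.305
grasp_force: 0.0
shift units [0.09  0.012 0.014] turn units [ 0.006  0.01  -0.002]
stand mm [16.4  0.5 74.6] t 11.675 F [ 0.1 -4.4  2.3] grip 0.3048858953132241 tool x in stand 1.0
```

```bash
python3 -m jog '[[-0.38,0.06,0,0,0,0,0],[-0.38,0.04,0,0,0,0,0],[-0.38,0,0,0,0,0,0]]'; python3 go.py 20 0 74; python3 -m jog '[[-0.38,-0.2,0,0,0,0,0],[-0.38,-0.1,0,0,0,0,0],[-0.38,0,0,-0.6,0,0,0],[-0.38,0,0,-1,0,0,0],[-0.38,0,0,-1,0,0,0],[-0.38,-1,0,-1,0,0,0],[-0.38,-1,0,-1,0,0,0],[-0.38,-1,0,0,0,0,0],[-0.38,-1,0,0,0,0,0],[-0.38,0,0,0,0,0,0]]'
python3 - <<'E'
from fit import *
d=cap('top','t4');s=cap('side','s4');p=np.load('p.npy')
a=d['color'][145:240,265:420]; b=s['color'][170:290,260:400]
r=lambda a:cv2.resize(a,(400,int(400*a.shape[0]/a.shape[1])),interpolation=cv2.INTER_CUBIC)
a,b=r(a),r(b); h=max(len(a),len(b)); P=lambda i:cv2.copyMakeBorder(i,0,h-len(i),0,0,0)
cv2.imwrite('pics/m4.png',cv2.cvtColor(np.hstack([P(a),P(b)]),cv2.COLOR_RGB2BGR))
for n,o,x,y,z in(('rimtop',0,.101,0,.103),('backtop',0,.031,0,.103),('pin',0,.046,-.085,.113)):
    print(n,((proj(d,W(p,(x,y,z)))-[265,145])*400/155).round(), ((proj(s,W(p,(x,y,z)))-[260,170])*400/140+[400,0]).round())
E
```

```text
clock: 12.05
eef_pos: [0.5726, -0.0299, 0.0746]
orientation: [2.353, 2.078, -0.001]
force: [-1.2, -6.2, 1.4]
grip_width: 0.308
grasp_force: 0.0
shift units [-0.009  0.012  0.014] turn units [ 0.006  0.01  -0.003]
stand mm [20.4  0.5 74.6] t 12.05 F [-1.2 -6.2  1.4] grip 0.30834701314989427 tool x in stand 1.0
clock: 13.3
eef_pos: [0.55, -0.2027, 0.2584]
orientation: [2.359, 2.074, -0.001]
force: [0.1, 0.2, 0.2]
grip_width: 0.313
grasp_force: 0.0
rimtop [[ 96. 131.]] [[542.  55.]]
backtop [[160. 140.]] [[579.  92.]]
pin [[158.  59.]] [[648.  48.]]
```

View pics/m4.png

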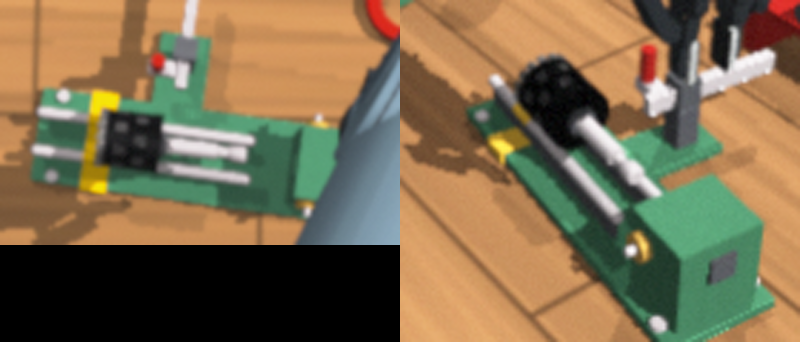

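The rim top (99,135) lies within about 3 mm of its target over the band. The saw is level on both rails, the pin (157,61) is where a fully open bolt puts it, and the gripper is clear. Handing in.

```bash
python3 -c "
from plant import manip
print(manip.job_done())"
```

```text
the job is handed in; nothing more can be done
None
```

I handed the job in at about 13 s of the 48 s allowed: the bolt is at its open stop, the saw is out of the holder and lying on the rails, and its rim is over the yellow band within about 3 mm; the hand-in returned no verdict.

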